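# Show a sample jar's label to the label reader

## Task

Pick up the sample jar with the black lid, turn it so that its label squarely faces the window of the label reader, and lift it until the middle of the label is straight in front of the middle of the window, about 6 cm from the glass. Finish while holding it there in the gripper, upright and still and touching nothing else: do not put it down or let go. Do not knock or shift the reader, the jar with the red lid or the moisture tin.

Things in the scene. Friction and masses are not known exactly. Their poses are not given: they have to be found in the camera images.
- jar: grey-white plastic sample jar with a black screw lid, loose, upright on the table: a cylinder 60 mm across and 84 mm high (the upper 16 mm is the lid, just as wide; grip lid or side). Origin: middle of the underside, z up. 0.16 kg times 0.7 to 1.4. Stands left or right of the red-lidded jar
- jar_center (a point): the middle of the black-lidded jar, on its axis and half-way up (42 mm above its underside); z is the jar's axis, up
- jar_label (a point): the middle of the paper label on the side of the black-lidded jar (white with a blue band along its top, 34 mm wide and 28 mm high, on one side only), 30 mm from the jar's axis and 31 mm above its underside; its x axis points straight out of the label, its z axis up along the jar
- red_jar: a bystander: the similar but taller sample jar with a red lid, 68 mm in diameter and 109 mm high, loose; origin: the middle of its underside. The two jars stand 105 mm or more apart (axes). Left of both stands a fixed balance, 80 mm high, 75 mm or more from a jar's axis; right of both a wall, 110 mm or more from a jar's axis
- reader: label reader, fixed: grey foot plate 100 x 90 x 12 mm, steel post 16 mm thick and 282 mm high (axis 30 mm behind the origin), white head 50 x 90 x 50 mm clamped on the post. Origin on the table under the head; it looks along its -x, leftwards and towards the robot. The front of a tall oven rises 120 mm or more beyond the place where the jar is held up
- window (a point): the middle of the black window (66 x 24 mm, with a thin red line) in the front face of the reader's head, flush with that face; 45 mm in front of the reader's origin. Its x axis points into the reader, so a jar being read is at negative x; y is across the window, z up. Its height above the table varies from 180 to 230 mm; the head reaches 25 mm above and below it
- reader_head (a joint): how far the reader's head has been set up its post (m): the window's middle is 0.18 m + this value above the table, 0 to 0.05; clamped, not to be moved
- tin_center (a point): a bystander: round aluminium moisture tin with a lid, 64 mm in diameter and 30 mm high, loose, on the table behind the balance; the point is its middle
Mind the look-alikes: they are no part of the job. There is more than one size of the jar; the one meant has the size given above.

How it is judged:
At the end, for the whole second after the job is handed in: Jar held by the fingers; its label's middle within 15 mm (sideways, height) of the window's middle and 40 to 95 mm before it, its axis within 15 mm sideways; label facing the window within 0.26 rad; upright within 0.12 rad; below 20 mm/s, 0.15 rad/s; not touching reader or red jar (x of jar_label in the frame of window between -0.095 and -0.04 m and y of jar_label in the frame of window between -0.015 and 0.015 m and z of jar_label in the frame of window between -0.015 and 0.015 m and x of jar_center in the frame of window between -0.13 and -0.068 m and y of jar_center in the frame of window between -0.015 and 0.015 m and angle between the x axis of jar_label and the x axis of window, either way round below 0.26 rad and angle between jar_center's own z axis and vertical below 0.12 rad and height (world z) of jar_center above 0.13 m and linear speed of jar below 0.02 m/s and angular speed of jar below 0.15 rad/s and contact force between the fingers and jar above 1 N and contact force between jar and reader below 0.3 N and contact force between jar and red_jar below 0.3 N); the arm keeps its last pose, push and grip.
It fails at once if the jar with the red lid is shifted by more than 20 mm or knocked over (distance of red_jar from where it was at the start of the episode above 0.02 m or angle between red_jar's own z axis and vertical above 0.3 rad).
It fails at once if the reader's head is shifted by more than 8 mm (distance of window from where it was at the start of the episode above 0.008 m).
It fails at once if the moisture tin is shifted by more than 20 mm (distance of tin_center from where it was at the start of the episode above 0.02 m).
It also fails if it takes over 38 s, if anything falls off the work surface, if the arm or the gripper's body presses on something with over 40 N, if the wrist force passes 120 N, or if a joint passes its speed limit or range.

## Robot

A 7-joint arm with a two-finger parallel gripper is mounted at the origin on a cart in front of the work surface, level with it; the furniture and walls round the work are solid. World frame = base frame: x ahead of the robot, y to its left, z up, the work surface at z = 0. Lengths are in m, angles in rad, forces in N, time in s.
With the tool pointing down it reaches from about 0.4 to 0.85 m from the base axis. Payload 10.4 kg.
Tool frame: the origin (TCP) lies on the centre line of the jaws, within the pads' length; the fingertips stand 22 mm ahead of it and the grasp point (between the pads) lies 3 mm ahead of it; x points along the fingers, y is the direction in which the jaws open and shut, and the axes are right-handed (so a half turn about x gives the same grasp; the last joint's range is limited). The gripper opens to 87 mm and grips with 3 to 60 N. Pads are 19 mm wide; open, the fingers measure 117 mm over their backs; the gripper's body (75 mm by 190 mm) begins 51 mm behind the grasp point.
Start: joints at [-1.355, 0.332, -0.065, 1.46, 0.022, 1.35, -0.088], TCP at [0.148, 0.607, 0.245] pointing down, gripper open.
Joint ranges: [-2.6, 2.6], [-0.5, 2.12], [-1.47, 1.34], [0.16, 2.42], [-1.27, 4.41], [0.06, 2.06], [-2.6, 2.6]. Speed limits (rad/s): [2.22, 2.22, 2.79, 2.79, 3.14, 3.14, 3.14].

## Interface

Orientations are given as a unit quaternion [x, y, z, w].
In Python, from bench import * gives the robot as it stands.
- The arm moves only by the tool arm_command, never from a script. Its argument "targets" is one flat list of numbers, 7 for each row, row after row: the turn, a rotation vector about the tool's x, y, z in units of 45 degrees (1.0 is 45 degrees), then the shift along the tool's x, y, z in units of 25 mm (1.0 is 25 mm), then the opening, from 0 (shut) to 1 (fully open). In form: [wx, wy, wz, tx, ty, tz, fingers, wx, wy, wz, tx, ty, tz, fingers, ...]. A call has 1 to 12 rows; each row shifts and turns the pose as measured when the row begins, along the tool's axes as they then stand; what a row does not reach is not made up. A row lasts 1/12 s, in which the tool goes at most 41.7 mm and 7.16 degrees, less where a joint would pass 70% of its speed; a pose out of reach is approached as far as the arm can. A call with a number of a shift or a turn outside -1 to 1 is refused whole. A call with a gripper value outside its range is refused whole. The fingers move at their own pace and stop on an object; "newtons" is the grip in N (left out, the last holds). Time passes only in rows, so rows that do not move let the fingers close. It gives the time, the measured TCP pose, the force and the opening at its end, in the units of the state.
- read_state(): the state, without advancing time (a new reading comes with each control period).
- camera(name): name is "scene" or "top"; returns the picture (480x640x3 uint8, red, green, blue); there is no depth.
- calibration(name): a dict with "camera_matrix" (3x3 intrinsics, pixels), "R" (3x3) and "t" (3): a world point X has camera coordinates R X + t. Camera axes: x right, y down, z forward; pixel columns grow to the right and rows downward; lengths in m; the calibration is good to about 2 mm. A picture is of the moment at which its call begins. calibration takes no time and is no camera call.
- close_job(): hands the job in, once; it reports no verdict.
The state is a dict: "time": time; "joint_positions": joint angles; "joint_vel": joint speeds; "joint_torque": joint torques, N m; "ee_pos": TCP position; "eef_rot": TCP orientation; "ft_force": force on the tool from outside, world axes, zero at the start; "torque": the same for the moment, N m; "width": finger opening in m.
Only numpy, scipy, OpenCV 4.12 (cv2) and the standard library are available. Lean on these libraries where they do the work, as an engineer would, in place of code of your own. Each camera call takes 0.05 s, during which the arm holds its last target.

## Working session

There is one attempt and no reset: what is moved stays moved. The work goes in short steps, Python scripts to look and compute and a tool call to move; the robot and the scene stay as the last step left them, time stands still between calls to the robot, and variables do not carry over. Pictures are saved under pics/ and viewed, and the job is handed in when it is done.

Besides the shell and the picture viewer there is one more tool, called after "Request:" as name(argument=value, ...) on one line, values as JSON. arm_command: Moves the arm, as the interface text tells. Shifts and turns lie within -1 to 1; 1 stands for 25 mm of shift or 45 degrees of turn. Its arguments: {"type":"object","properties":{"targets":{"type":"array","items":{"type":"number","minimum":-1,"maximum":1}},"newtons":{"type":"number"}},"required":["targets"]}

```bash
mkdir -p pics
python3 - <<'E'
from bench import *
import cv2,json
s=read_state()
for k in s: print(k,s[k])
for n in("scene","top"):
    im=camera(n); cv2.imwrite(f"pics/{n}0.png",im[:,:,::-1]); c=calibration(n); print(n,c)
E
```

```text
time 0.0
joint_positions [-1.35458466  0.33285885 -0.06471227  1.46093602  0.02159294  1.34988885
 -0.08850377]
joint_vel [-0.00042536  0.00068053 -0.00172804 -0.00054746 -0.00102703 -0.00070976
  0.00087173]
joint_torque [-7.46808964e-04 -6.23247886e+01  2.45507219e-02 -3.89902461e+01
 -6.13452774e-02  3.97087354e-02  1.15888229e-04]
ee_pos [0.14775423 0.60692217 0.2437646 ]
eef_rot [ 0.08373075  0.70211275 -0.08471451  0.70203298]
ft_force [ 0.10131078 -0.17760875  0.57429751]
torque [-0.02444269 -0.01936294  0.01303571]
width 0.0866415186118482
scene {'camera_matrix': array([[510.95429767,   0.        , 312.40330833],
       [  0.        , 510.95429767, 236.49954485],
       [  0.        ,   0.        ,   1.        ]]), 'R': array([[ 0.46502053, -0.88526801, -0.0075139 ],
       [-0.51629103, -0.26428719, -0.81461393],
       [ 0.71916583,  0.38269156, -0.5799549 ]]), 't': array([-0.32660344,  0.37947595,  0.59799203])}
top {'camera_matrix': array([[550.7737815 ,   0.        , 321.78435076],
       [  0.        , 550.7737815 , 244.53525021],
       [  0.        ,   0.        ,   1.        ]]), 'R': array([[ 0.08571655, -0.99631323,  0.00355286],
       [-0.97612253, -0.08469278, -0.20002984],
       [ 0.19959327,  0.01367785, -0.97978336]]), 't': array([-0.13564015,  0.55098721,  1.04370381])}
```

View pics/scene0.png

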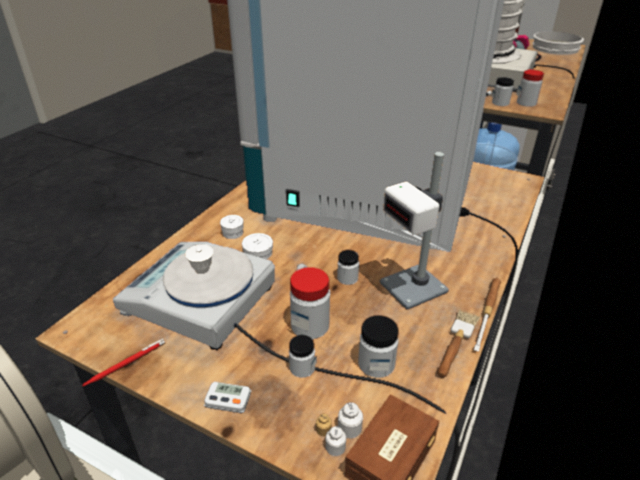

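View pics/top0.png

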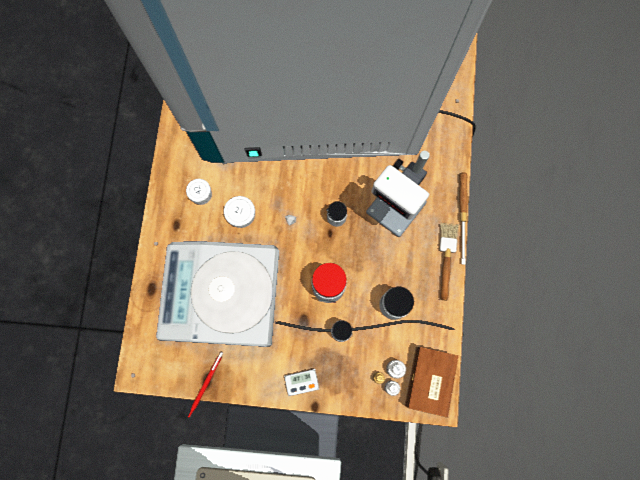

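Black-lid candidates (scene pixels) are (379,345) large, (302,355) small, (348,267) small and (503,92) on the far bench. The large one at (379,345) fits; I'll check its size and find its label in close crops.

```bash
cat > h.py <<'E'
import numpy as np,cv2
from bench import *
def ray(n,uv):
    c=calibration(n);K,R,t=c['camera_matrix'],c['R'],c['t']
    d=R.T@np.linalg.solve(K,[uv[0],uv[1],1.]);return -R.T@t,d
def onz(n,uv,z):
    o,d=ray(n,uv);return o+d*(z-o[2])/d[2]
def proj(n,X):
    c=calibration(n);p=c['camera_matrix']@(c['R']@np.asarray(X)+c['t']);return p[:2]/p[2]
def tri(u1,u2):
    (o1,d1),(o2,d2)=ray('scene',u1),ray('top',u2)
    A=np.c_[d1,-d2];s=np.linalg.lstsq(A,o2-o1,rcond=None)[0]
    a,b=o1+s[0]*d1,o2+s[1]*d2;return (a+b)/2,np.linalg.norm(a-b)
def crop(src,x0,y0,x1,y1,s,out):
    im=cv2.imread(src);cv2.imwrite(out,cv2.resize(im[y0:y1,x0:x1],None,fx=s,fy=s,interpolation=cv2.INTER_CUBIC))
E
python3 - <<'E'
from h import *
a='pics/scene0.png';b='pics/top0.png'
im=cv2.imread(a)
A=cv2.resize(im[300:390,280:420],(560,360),interpolation=3);B=cv2.resize(im[165:310,370:470],(240,348),interpolation=3)
o=np.zeros((360,800,3),np.uint8);o[:,:560]=A;o[:348,560:]=B;cv2.imwrite('pics/c1.png',o)
im=cv2.imread(b)
cv2.imwrite('pics/c2.png',cv2.resize(im[150:345,300:470],None,fx=3,fy=3,interpolation=3))
# lids
for n,src,boxes in(('top',b,{'big':(375,275,425,325),'s1':(325,315,360,345),'s2':(322,198,352,225)}),('scene',a,{'big':(350,310,410,352)})):
    im=cv2.imread(src)
    for k,(x0,y0,x1,y1) in boxes.items():
        m=(im[y0:y1,x0:x1].max(2)<45).astype(np.uint8)
        m=cv2.morphologyEx(m,cv2.MORPH_OPEN,np.ones((5,5)))
        c=max(cv2.findContours(m,0,1)[0],key=cv2.contourArea)
        x,y,w,h=cv2.boundingRect(c);e=cv2.fitEllipse(c)
        uv=np.array(e[0])+[x0,y0];print(n,k,x+x0,y+y0,w,h,e,uv,onz(n,uv,.084), 'diam',np.linalg.norm(onz(n,uv+[w/2,0],.084)-onz(n,uv-[w/2,0],.084)))
im=cv2.imread(b).astype(int);m=((im[:,:,2]>150)&(im[:,:,1]<60))
m[:, :300]=0;m=m.astype(np.uint8);c=max(cv2.findContours(m,0,1)[0],key=cv2.contourArea);e=cv2.fitEllipse(c);print('red',e,onz('top',e[0],.105),onz('top',e[0],.1))
E
```

```text
top big 385 287 28 29 ((23.425996780395508, 26.061269760131836), (27.5960693359375, 28.04203987121582), 12.834442138671875) [398.42599678 301.06126976] [ 0.45799302 -0.24301948  0.084     ] diam 0.0533802605538364
top s1 333 321 18 19 ((16.723834991455078, 15.053955078125), (17.518993377685547, 18.303098678588867), 176.8681182861328) [341.72383499 330.05395508] [ 0.3942273  -0.13964955  0.084     ] diam 0.03393350108651955
top s2 329 202 17 18 ((15.000307083129883, 12.4989013671875), (16.29595947265625, 17.584287643432617), 163.41116333007812) [337.00030708 210.49890137] [ 0.62565155 -0.11209399  0.084     ] diam 0.033484990693613596
scene big 362 316 35 31 ((29.121252059936523, 21.337331771850586), (30.209596633911133, 35.27989196777344), 99.80284881591797) [379.12125206 331.33733177] [ 0.44982574 -0.24808568  0.084     ] diam 0.05321263462319945
red ((328.8931884765625, 279.2649841308594), (32.219696044921875, 32.950069427490234), 132.14413452148438) [ 0.48533116 -0.10743685  0.105     ] [ 0.48603226 -0.10745963  0.1       ]
```

View pics/c1.png

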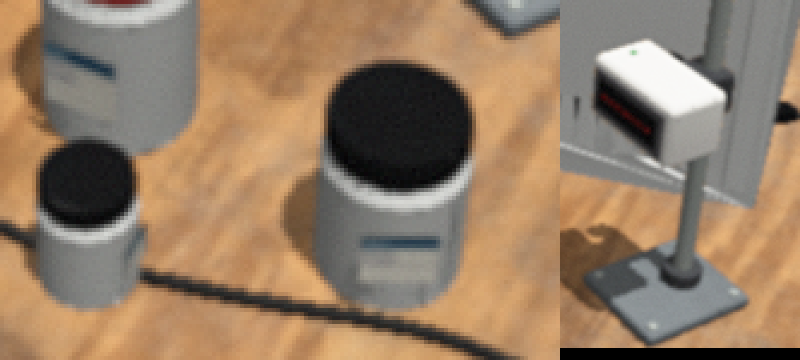

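View pics/c2.png

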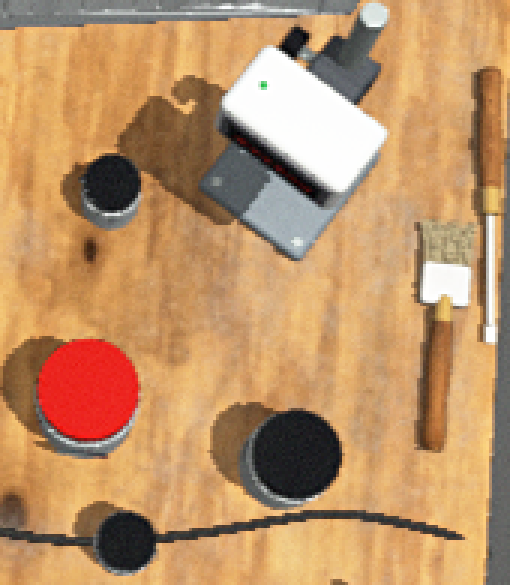

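The target is the large black-lid jar at scene (379,345). Its label is clear near (380,365), facing the camera. Next I'll zoom in on the reader head and the jar.

Run:
```python
from h import *
a=cv2.imread('pics/scene0.png');b=cv2.imread('pics/top0.png')
L=cv2.resize(a[175:245,375:450],(400,373),interpolation=3);R=cv2.resize(b[150:245,355:440],(400,447),interpolation=3)
o=np.zeros((450,800,3),np.uint8);o[:373,:400]=L;o[:447,400:]=R
for i in range(0,800,50): cv2.line(o,(i,0),(i,5),(0,255,255),1)
cv2.imwrite('pics/c3.png',o)
J=cv2.resize(a[310:385,345:415],(560,600),interpolation=3);cv2.imwrite('pics/c4.png',J)
# white head tops, auto
for n,im,box in(('scene',a,(375,175,450,245)),('top',b,(355,150,440,245))):
    x0,y0,x1,y1=box;g=im[y0:y1,x0:x1].min(2);
    m=((g>205)).astype(np.uint8);c=max(cv2.findContours(m,0,1)[0],key=cv2.contourArea)
    print(n,cv2.contourArea(c),cv2.boxPoints(cv2.minAreaRect(c))+[x0,y0], cv2.approxPolyDP(c,3,True)[:,0]+[x0,y0])
    r=((im[y0:y1,x0:x1,2].astype(int)-im[y0:y1,x0:x1,1])>40)&(im[y0:y1,x0:x1,1]<60)
    p=np.argwhere(r)[:,::-1]+[x0,y0]
    print('red',len(p),p.mean(0), p[p[:,0].argmin()],p[p[:,0].argmax()])
```

```text
scene 744.0 [[384.78378296 189.70270157]
 [396.2702713  173.62162018]
 [438.55405426 203.82432556]
 [427.06756592 219.90540695]] [[386 188]
 [416 212]
 [437 206]
 [407 182]]
red 15 [395.8        211.33333333] [387 205] [406 219]
top 1264.0 [[373.03999901 184.27999878]
 [388.88000488 163.15999794]
 [429.52000427 193.63999939]
 [413.68000031 214.76000214]] [[388 166]
 [374 184]
 [414 213]
 [428 193]]
red 16 [389.6875 203.75  ] [379 196] [402 213]
```

View pics/c3.png

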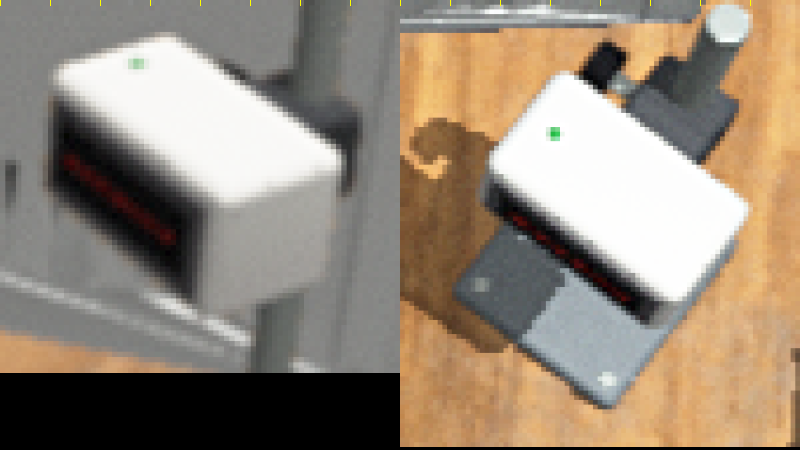

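View pics/c4.png

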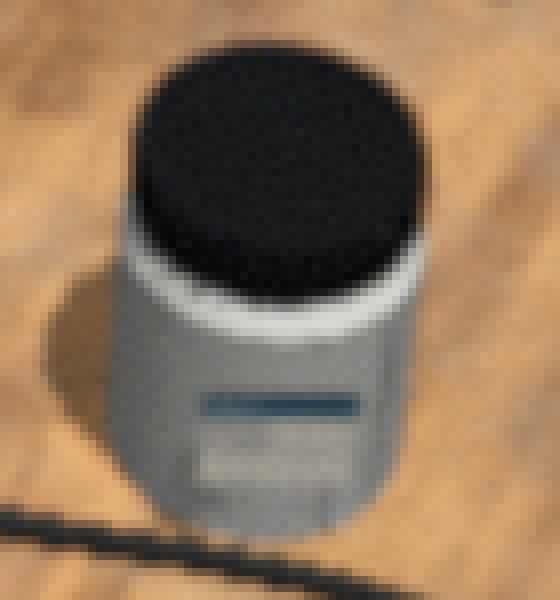

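```bash
cat >> h.py <<'E'
def S(x,y): return np.array([375+x/5.333-.4,175+y/5.333-.4])
def T(x,y): return np.array([355+(x-400)/4.706-.4,150+y/4.706-.4])
E
python3 - <<'E'
from h import *
P={}
for k,s,t in [('FL',(55,75),(490,165)),('BL',(170,37),(568,73)),('BR',(342,160),(748,207)),('FR',(222,200),(672,300)),('led',(136,63),(555,133)),('redL',(65,160),(502,212)),('redR',(172,240),(632,300))]:
    P[k],e=tri(S(*s),T(*t));print(k,P[k].round(4),round(e,4))
print('redmid',tri((396.5,212),(390.5,204.5)))
d=(P['FR']-P['FL'])+(P['BR']-P['BL']);f=(P['FL']-P['BL'])+(P['FR']-P['BR'])
print('across',np.degrees(np.arctan2(d[1],d[0])),'front',np.degrees(np.arctan2(f[1],f[0])),np.linalg.norm(d)/2,np.linalg.norm(f)/2)
# plate corners in top z=.012
for q in [(452,290),(607,408),(738,245)]: print('plate',onz('top',T(*q),.012).round(4))
# LED/red yaw
r=P['redR']-P['redL'];print('red yaw',np.degrees(np.arctan2(r[1],r[0])))
# jar: lid with looser threshold in both views
a=cv2.imread('pics/top0.png');x0,y0,x1,y1=375,275,425,325
for th in(45,60,75):
    m=(a[y0:y1,x0:x1].max(2)<th).astype(np.uint8);m=cv2.morphologyEx(m,cv2.MORPH_OPEN,np.ones((5,5)))
    c=max(cv2.findContours(m,0,1)[0],key=cv2.contourArea);print(th,cv2.boundingRect(c),onz('top',np.array(cv2.minEnclosingCircle(c)[0])+[x0,y0],.082),cv2.minEnclosingCircle(c))
for c in [(.456,-.243),(.455,-.246),(.458,-.243)]:
    # projected silhouettes in scene
    th=np.linspace(0,6.28,200)
    t=np.array([proj('scene',(c[0]+.03*np.cos(q),c[1]+.03*np.sin(q),.084)) for q in th]);b=np.array([proj('scene',(c[0]+.03*np.cos(q),c[1]+.03*np.sin(q),0)) for q in th])
    t2=np.array([proj('top',(c[0]+.03*np.cos(q),c[1]+.03*np.sin(q),.084)) for q in th])
    print(c,'top u',t[:,0].min(),t[:,0].max(),'vmin',t[:,1].min(),'base vmax',b[:,1].max(),'topcam',t2.min(0),t2.max(0))
E
```

```text
FL [ 0.6427 -0.1717  0.214 ] 0.0017
BL [ 0.68   -0.1976  0.2159] 0.0005
BR [ 0.6349 -0.2677  0.2136] 0.0014
FR [ 0.5973 -0.242   0.2131] 0.0021
led [ 0.6558 -0.1943  0.2177] 0.0009
redL [ 0.6329 -0.18    0.1898] 0.0032
redR [ 0.601  -0.2288  0.193 ] 0.0007
redmid (array([ 0.61564961, -0.20497053,  0.19215759]), np.float64(0.0006894542965688756))
across -122.8112443934033 front 145.42422305664246 0.0835566584012718 0.04548505611785401
plate [ 0.6488 -0.1729  0.012 ]
plate [ 0.6009 -0.2452  0.012 ]
plate [ 0.6808 -0.2994  0.012 ]
red yaw -123.22736373842731
45 (10, 12, 28, 29) [ 0.45804283 -0.24314277  0.082     ] ((23.34541893005371, 26.145038604736328), 14.392074584960938)
60 (10, 12, 28, 29) [ 0.45815231 -0.24314781  0.082     ] ((23.35137939453125, 26.088109970092773), 14.547906875610352)
75 (9, 12, 29, 29) [ 0.45797222 -0.24280501  0.082     ] ((23.16666603088379, 26.16666603088379), 14.766804695129395)
(0.456, -0.243) top u 357.9108842477369 397.2515040113361 vmin 313.86469389867983 base vmax 379.1166757169017 topcam [382.60780274 286.43238122] [414.10472865 317.95421615]
(0.455, -0.246) top u 359.44685806328 398.8925786964811 vmin 314.8728569538546 base vmax 380.27608778301754 topcam [384.14631451 287.08426791] [415.65058853 318.62087825]
(0.458, -0.243) top u 358.4312656189265 397.70315215423517 vmin 313.07604806130746 base vmax 378.2119961850605 topcam [382.67463667 285.39782066] [414.15958656 316.89569826]
```

The reader looks consistent. Into-window yaw is about -33.5° and the window middle is about (0.617, -0.205, 0.191). The jar axis is about (0.457, -0.245) and its label faces about -154°. Now I'll check these numbers, the tool axes and the path.

```bash
cat >> h.py <<'E'
from scipy.spatial.transform import Rotation as Ro
def st():
    s=read_state();R=Ro.from_quat(s['eef_rot']).as_matrix();return s,np.array(s['ee_pos']),R
def plan(target,yaw=None):
    s,p,R=st();d=R.T@(np.array(target)-p)
    y=np.degrees(np.arctan2(R[1,1],R[0,1]))
    print('t',round(s['time'],2),'p',p.round(4),'tool y yaw',y.round(1),'x axis',R[:,0].round(3),'w',round(s['width'],4),'F',np.round(s['ft_force'],1),'j',np.round(s['joint_positions'],2))
    print('shift units total',(d/.025).round(2),'m',d.round(4))
    yaw=y if yaw is None else yaw
    z=np.array([0,0,-1.]);yy=np.array([np.cos(np.radians(yaw)),np.sin(np.radians(yaw)),0])
    Rd=np.c_[z,yy,np.cross(z,yy)];rv=Ro.from_matrix(R.T@Rd).as_rotvec()
    print('turn units total',(rv/(np.pi/4)).round(3))
E
python3 - <<'E'
from h import *
plan((.45,.15,.26))
c=np.array([.457,-.245]);cam=ray('scene',(0,0))[0];phi=np.degrees(np.arctan2(*(cam[:2]-c)[::-1]));print('cam',cam,phi)
for y in range(-170,-135,5):
    q=np.radians(y);w=np.radians(32.5)
    f=lambda dq:proj('scene',(c[0]+.03*np.cos(q+dq),c[1]+.03*np.sin(q+dq),.031))
    L=f(-w);Rr=f(w);s=np.array([proj('scene',(c[0]+.03*np.cos(a),c[1]+.03*np.sin(a),.031))[0] for a in np.linspace(0,6.28,300)])
    print(y,f(0).round(1),L[0].round(1),Rr[0].round(1),'sil',s.min().round(1),s.max().round(1),'frac',((L[0]-s.min())/(s.max()-s.min())).round(3),((Rr[0]-s.min())/(s.max()-s.min())).round(3))
print('measured label frac',(198-110)/(407-110),(357-110)/(407-110))
print(onz('top',(300,157),0))
E
```

```text
t 0.1 p [0.1478 0.607  0.2438] tool y yaw 76.3 x axis [-0.    -0.001 -1.   ] w 0.0868 F [ 1.   0.5 -0.4] j [-1.35  0.33 -0.06  1.46  0.02  1.35 -0.09]
shift units total [ -0.63 -14.9   16.07] m [-0.0157 -0.3725  0.4018]
turn units total [0.    0.    0.002]
cam [-0.0822581  -0.41768745  0.65348073] -162.2432955850653
-170 [372.7 365.4] 363.2 383.6 sil 357.8 395.7 frac 0.142 0.68
-165 [374.4 365.7] 364.5 385.1 sil 357.8 395.7 frac 0.175 0.721
-160 [376.1 365.9] 365.8 386.6 sil 357.8 395.7 frac 0.21 0.76Traceback (most recent call last):
  File "<stdin>", line 7, in <module>
  File "h.py", line 9, in proj
    c=calibration(n);p=c['camera_matrix']@(c['R']@np.asarray(X)+c['t']);return p[:2]/p[2]
ValueError: time passes only in moves, steps and waits
```

```bash
sed -i 's/^def ray/_C={}\n_cal=calibration\ndef calibration(n):\n    if n not in _C: _C[n]=_cal(n)\n    return _C[n]\ndef ray/' h.py; head -12 h.py
```

```text
import numpy as np,cv2
from bench import *
_C={}
_cal=calibration
def calibration(n):
    if n not in _C: _C[n]=_cal(n)
    return _C[n]
def ray(n,uv):
    c=calibration(n);K,R,t=c['camera_matrix'],c['R'],c['t']
    d=R.T@np.linalg.solve(K,[uv[0],uv[1],1.]);return -R.T@t,d
def onz(n,uv,z):
    o,d=ray(n,uv);return o+d*(z-o[2])/d[2]
```

Request:
arm_command(targets=[0,0,0,0,-0.9,1,1,0,0,0,0,-0.9,1,1,0,0,0,0,-0.9,1,1,0,0,0,0,-0.9,1,1,0,0,0,0,-0.9,1,1,0,0,0,0,-0.9,1,1,0,0,0,-0.1,-0.9,1,1,0,0,0,-0.1,-0.9,1,1,0,0,0,-0.1,-0.9,1,1,0,0,0,-0.1,-0.9,1,1,0,0,0,-0.1,-0.9,1,1,0,0,0,-0.1,-0.9,1,1])

```text
time: 1.1
ee_pos: [0.3776, 0.2623, 0.2531]
eef_rot: [0.077, 0.705, -0.082, 0.7]
ft_force: [0.5, 0.0, 0.3]
width: 0.0868
```

Run:
```python
from h import *
plan((.45,.15,.26),-30)
```

```text
t 1.1 p [0.3776 0.2623 0.2531] tool y yaw 77.1 x axis [-0.008 -0.007 -1.   ] w 0.0868 F [0.5 0.  0.3] j [-0.93 -0.04  0.22  1.87  0.01  1.33  0.63]
shift units total [-0.27 -3.73  3.82] m [-0.0067 -0.0934  0.0956]
turn units total [2.38  0.005 0.016]
```

Request:
arm_command(targets=[0,0,0,-0.1,-0.95,1,1,0,0,0,-0.1,-0.95,1,1,0,0,0,-0.1,-0.95,1,1,0,0,0,-0.1,-0.95,1,1,0.16,0,0,0,-1,0,1,0.16,0,0,0,-1,0,1,0.16,0,0,0,-1,0.1,1,0.16,0,0,0,-1,0.2,1,0.16,0,0,0,-1,0.4,1,0.16,0,0,0,-0.9,0.5,1,0.16,0,0,0,-0.8,0.6,1,0.16,0,0,0,-0.7,0.7,1])

```text
time: 2.1
ee_pos: [0.3874, -0.0634, 0.2637]
eef_rot: [0.403, 0.579, -0.413, 0.576]
ft_force: [0.7, -0.7, -0.3]
width: 0.0869
```

Run:
```python
from h import *
plan((.457,-.245,.17),-30)
```

```text
t 2.1 p [ 0.3874 -0.0634  0.2637] tool y yaw 19.6 x axis [-0.011 -0.009 -1.   ] w 0.0869 F [ 0.7 -0.7 -0.3] j [-0.54 -0.26  0.49  2.    0.14  1.39  0.25]
shift units total [3.78 0.24 7.76] m [0.0946 0.006  0.194 ]
turn units total [1.102 0.014 0.013]
```

Request:
arm_command(targets=[0.16,0,0,0,0.1,1,1,0.16,0,0,0,0,1,1,0.16,0,0,0,-0.1,1,1,0.16,0,0,0,-0.1,1,1,0.16,0,0,0,0.2,0.9,1,0.16,0,0,0,0.3,0.9,1,0.16,0,0,0,0.3,0.8,1,0,0.01,0,0,0,0,1])

```text
time: 2.77
ee_pos: [0.3965, -0.241, 0.2642]
eef_rot: [-0.614, -0.348, 0.619, -0.346]
ft_force: [-0.5, 0.2, -1.0]
width: 0.0873
```

Run:
```python
from h import *
plan((.457,-.245,.17),-30)
```

```text
t 2.77 p [ 0.3965 -0.241   0.2642] tool y yaw -31.3 x axis [-0.007 -0.001 -1.   ] w 0.0873 F [-0.5  0.2 -1. ] j [-0.31 -0.09  0.73  1.86  0.07  1.35 -0.15]
shift units total [ 3.75  2.17 -1.14] m [ 0.0938  0.0543 -0.0284]
turn units total [-0.028  0.006  0.007]
```

Shift in, then down.

Request:
arm_command(targets=[0,0,0,0,0.8,-0.4,1,0,0,0,0,0.8,-0.4,1,-0.03,0,0,0.2,0.6,-0.35,1,0,0,0,0.8,0,0,1,0,0,0,0.8,0,0,1,0,0,0,0.8,0,0,1,0,0,0,0.8,0,0,1,0,0,0,0,0,0,1])

```text
time: 3.43
ee_pos: [0.4606, -0.2431, 0.1746]
eef_rot: [-0.609, -0.359, 0.611, -0.355]
ft_force: [-0.8, 0.3, 0.2]
width: 0.087
```

Run:
```python
from h import *
plan((.457,-.245,.078),-30)
for n in("scene","top"):
    im=camera(n); cv2.imwrite(f"pics/{n}1.png",im[:,:,::-1])
a=cv2.imread('pics/scene1.png');b=cv2.imread('pics/top1.png')
o=np.hstack([cv2.resize(a[210:400,290:450],(400,475),interpolation=3),cv2.resize(b[230:350,340:440],(400,475),interpolation=3)]);cv2.imwrite('pics/c5.png',o)
```

```text
t 3.43 p [ 0.4606 -0.2431  0.1746] tool y yaw -29.3 x axis [-0.006  0.003 -1.   ] w 0.087 F [-0.8  0.3  0.2] j [-0.28  0.18  0.76  1.85 -0.14  1.16  0.01]
shift units total [ 3.86 -0.07  0.14] m [ 0.0966 -0.0016  0.0034]
turn units total [0.016 0.001 0.008]
```

View pics/c5.png

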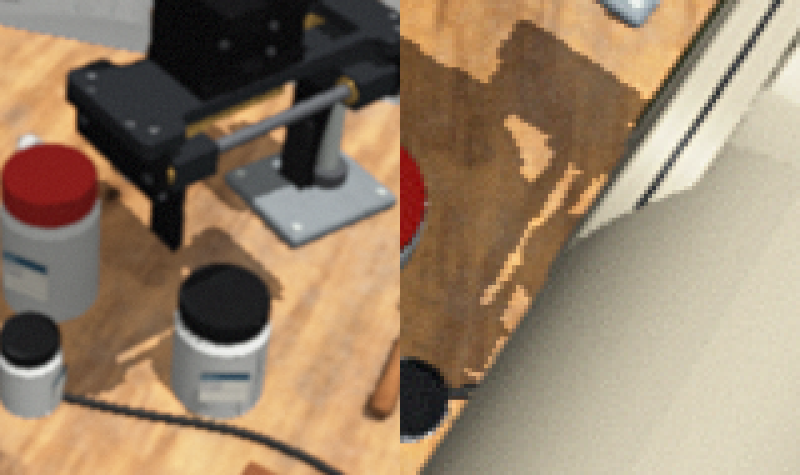

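Run:
```python
from h import *
s,p,R=st()
for k in(-.05,.05): print(proj('scene',p+.022*R[:,0]+k*R[:,1]))
for q in [(.457,-.245,.084),(.457,-.245,0)]:print(proj('scene',q))
```

```text
[355.53495136 303.08044077]
[408.87370168 278.08236418]
[378.97570779 327.62570304]
[375.46905945 364.27398721]
```

The projected fingertips agree with the picture: the left tip is near (359,308), straddling the jar's axis. Descend.

Request:
arm_command(targets=[0,0,0.01,0.7,0,0.1,1,0,0,0,0.7,0,0.05,1,0,0,0,0.7,0,0,1,0,0,0,0.7,0,0,1,0,0,0,0.6,0,0,1,0,0,0,0.2,0,0,1,0,0,0,0,0,0,1])

```text
time: 4.12
ee_pos: [0.468, -0.2485, 0.0963]
eef_rot: [0.615, 0.354, -0.603, 0.364]
ft_force: [0.5, -0.4, 0.3]
width: 0.0873
```

Run:
```python
from h import *
plan((.457,-.245,.078),-30)
```

```text
t 4.12 p [ 0.468  -0.2485  0.0963] tool y yaw -29.0 x axis [ 0.022 -0.004 -1.   ] w 0.0873 F [ 0.5 -0.4  0.3] j [-0.22  0.3   0.72  1.93 -0.24  0.98  0.11]
shift units total [ 0.72 -0.47  0.1 ] m [ 0.018  -0.0117  0.0024]
turn units total [ 0.022 -0.01  -0.027]
```

Request:
arm_command(targets=[0.02,-0.01,-0.03,0,-0.45,0.1,1,0,0,0,0,0,0,1])

```text
time: 4.28
ee_pos: [0.457, -0.2454, 0.0984]
eef_rot: [-0.612, -0.354, 0.613, -0.353]
ft_force: [0.0, 0.0, 0.2]
width: 0.0871
```

Run:
```python
from h import *
plan((.457,-.245,.078),-30)
```

```text
t 4.28 p [ 0.457  -0.2454  0.0984] tool y yaw -30.0 x axis [-0.003  0.001 -1.   ] w 0.0871 F [0.  0.  0.2] j [-0.24  0.29  0.73  1.94 -0.23  1.    0.08]
shift units total [ 0.81 -0.01 -0.01] m [ 0.0204 -0.0002 -0.0003]
turn units total [0.    0.001 0.004]
```

Request:
arm_command(targets=[0,0,0,0.4,0,0,1,0,0,0,0.4,0,0,1,0,0,0,0,0,0,1])

```text
time: 4.53
ee_pos: [0.4587, -0.2454, 0.0795]
eef_rot: [0.613, 0.354, -0.611, 0.354]
ft_force: [-0.3, 0.7, -0.1]
width: 0.0869
```

Run:
```python
from h import *
plan((.457,-.245,.078),-30)
```

```text
t 4.53 p [ 0.4587 -0.2454  0.0795] tool y yaw -30.0 x axis [ 0.002  0.001 -1.   ] w 0.0869 F [-0.3  0.7 -0.1] j [-0.22  0.32  0.72  1.95 -0.26  0.96  0.1 ]
shift units total [ 0.06 -0.07  0.02] m [ 0.0015 -0.0016  0.0005]
turn units total [ 0.001 -0.002 -0.002]
```

Good. Close with 25 N.

Request:
arm_command(targets=[0,0,0,0,0,0,0.5,0,0,0,0,0,0,0.3,0,0,0,0,0,0,0.2,0,0,0,0,0,0,0.2,0,0,0,0,0,0,0.2,0,0,0,0,0,0,0.2,0,0,0,0,0,0,0.2,0,0,0,0,0,0,0.2], newtons=25)

```text
time: 5.2
ee_pos: [0.4585, -0.2456, 0.0792]
eef_rot: [0.613, 0.354, -0.612, 0.354]
ft_force: [0.5, 0.3, -1.2]
width: 0.0592
```

Gripped at 59.2 mm, which fits the 60 mm jar. Lift.

Request:
arm_command(targets=[0,0,0,-0.3,0,0,0.2,0,0,0,-0.5,0,0,0.2,0,0,0,-0.6,0,0,0.2,0,0,0,-0.6,0,0,0.2,0,0,0,-0.6,0,0,0.2,0,0,0,-0.6,0,0,0.2,0,0,0,-0.6,0,0,0.2,0,0,0,-0.6,0,0,0.2,0,0,0,-0.6,0,0,0.2,0,0,0,-0.6,0,0,0.2,0,0,0,-0.4,0,0,0.2,0,0,0,0,0,0,0.2])

```text
time: 6.2
ee_pos: [0.4564, -0.2479, 0.2472]
eef_rot: [0.615, 0.351, -0.612, 0.353]
ft_force: [0.0, -0.1, -1.1]
width: 0.0593
```

Run:
```python
from h import *
plan((.48,-.20,.2395),87.5)
im=camera('scene'); cv2.imwrite("pics/scene2.png",im[:,:,::-1])
```

```text
t 6.2 p [ 0.4564 -0.2479  0.2472] tool y yaw -30.3 x axis [ 0.005 -0.001 -1.   ] w 0.0593 F [ 0.  -0.1 -1.1] j [-0.31  0.09  0.77  1.77 -0.07  1.3  -0.05]
shift units total [ 0.31 -0.15 -2.13] m [ 0.0078 -0.0038 -0.0533]
turn units total [-2.617  0.005 -0.007]
```

View pics/scene2.png

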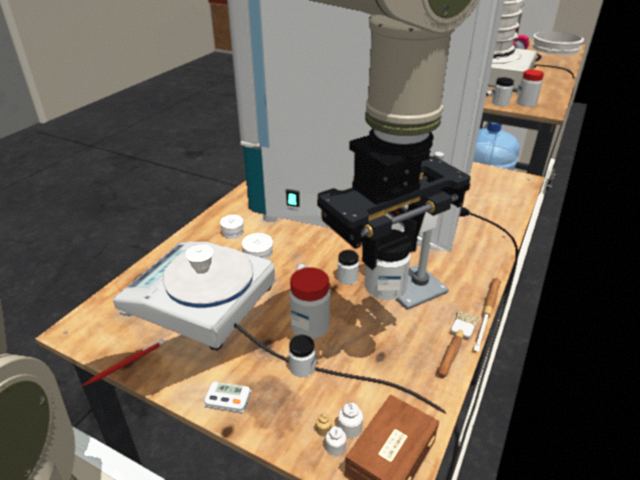

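Run:
```python
from h import *
crop('pics/scene2.png',355,235,420,305,8,'pics/c6.png')
s,p,R=st();c=p+.003*R[:,0];z0=p[2]-.0792  # base height
print('c',c,'z0',z0)
for y in range(-165,-134,5):
    q=np.radians(y);w=np.radians(32.5)
    f=lambda dq,z=.031:proj('scene',(c[0]+.03*np.cos(q+dq),c[1]+.03*np.sin(q+dq),z0+z))
    L=f(-w);Rr=f(w);sl=np.array([proj('scene',(c[0]+.03*np.cos(a),c[1]+.03*np.sin(a),z0+.031))[0] for a in np.linspace(0,6.28,300)])
    print(y,f(0).round(1),L[0].round(1),Rr[0].round(1),'sil',sl.min().round(1),sl.max().round(1),'frac',((f(0)[0]-sl.min())/np.ptp(sl)).round(3),((L[0]-sl.min())/np.ptp(sl)).round(3),((Rr[0]-sl.min())/np.ptp(sl)).round(3))
```

```text
c [ 0.45621407 -0.24784121  0.2431997 ] z0 0.16699966601277655
-165 [383.9 284.6] 372.4 396.1 sil 364.7 407.9 frac 0.444 0.179 0.728
-160 [385.8 284.8] 374.0 397.8 sil 364.7 407.9 frac 0.489 0.215 0.767
-155 [387.7 284.9] 375.6 399.4 sil 364.7 407.9 frac 0.534 0.253 0.804
-150 [389.7 284.9] 377.3 400.9 sil 364.7 407.9 frac 0.579 0.293 0.839
-145 [391.6 284.8] 379.1 402.3 sil 364.7 407.9 frac 0.623 0.334 0.87
-140 [393.5 284.5] 381.0 403.5 sil 364.7 407.9 frac 0.666 0.377 0.899
-135 [395.3 284.2] 382.9 404.6 sil 364.7 407.9 frac 0.708 0.421 0.924
```

View pics/c6.png

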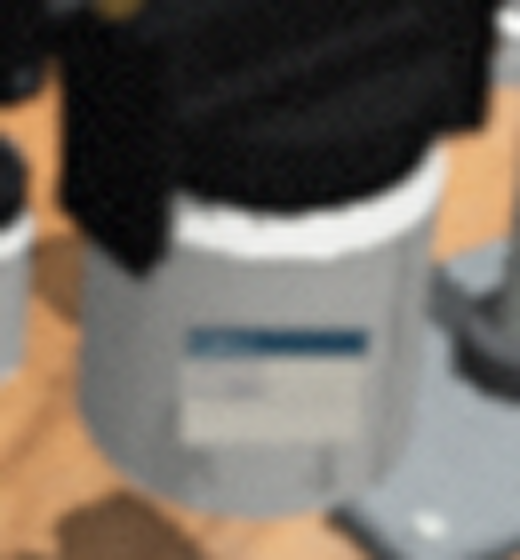

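Label yaw is about -150.5° with tool y at -30.3°, so the tool y yaw has to reach about 87°. Turn in place.

Request:
arm_command(targets=[-0.07,0,0,0,0,0,0.2,-0.14,0,0,0,0,0,0.2,-0.14,0,0,0,0,0,0.2,-0.14,0,0,0,0,0,0.2,-0.14,0,0,0,0,0,0.2,-0.14,0,0,0,0,0,0.2,-0.14,0,0,0,0,0,0.2,-0.14,0,0,0,0,0,0.2,-0.14,0,0,0,0,0,0.2,-0.14,0,0,0,0,0,0.2,-0.1,0,0,0,0,0,0.2,0,0,0,0,0,0,0.2])

```text
time: 7.25
ee_pos: [0.4508, -0.2461, 0.2364]
eef_rot: [0.314, 0.637, -0.315, 0.63]
ft_force: [0.3, 0.4, -1.1]
width: 0.0593
```

Run:
```python
from h import *
plan((.48,-.20,.2395),86.7)
```

```text
t 7.25 p [ 0.4508 -0.2461  0.2364] tool y yaw 37.2 x axis [-0.01   0.003 -1.   ] w 0.0593 F [ 0.3  0.4 -1.1] j [-0.24  0.1   0.7   1.79 -0.06  1.29  1.12]
shift units total [-0.13  2.05 -0.76] m [-0.0033  0.0511 -0.0191]
turn units total [-1.1   -0.013  0.003]
```

Request:
arm_command(targets=[-0.1,0,0,-0.1,0,0,0.2,-0.14,0,0,-0.1,0,0,0.2,-0.14,0,0,-0.1,0,0,0.2,-0.14,0,0,-0.1,0,0,0.2,-0.14,0,0,-0.1,0,0,0.2,-0.14,0,0,-0.1,0,0,0.2,-0.14,0,0,0,0,0,0.2,-0.1,0,0,0,0,0,0.2,0,0,0,0,0,0,0.2])

```text
time: 8.0
ee_pos: [0.4476, -0.2451, 0.2456]
eef_rot: [0.035, 0.714, -0.032, 0.699]
ft_force: [-0.2, -0.1, -0.9]
width: 0.0594
```

Run:
```python
from h import *
plan((.542,-.155,.2395),86.7)
```

```text
t 8.0 p [ 0.4476 -0.2451  0.2456] tool y yaw 84.6 x axis [-0.02   0.005 -1.   ] w 0.0594 F [-0.2 -0.1 -0.9] j [-0.2   0.09  0.65  1.77 -0.05  1.32  1.94]
shift units total [0.19 3.94 3.42] m [0.0047 0.0986 0.0856]
turn units total [-0.047 -0.026 -0.004]
```

Request:
arm_command(targets=[-0.04,-0.02,0,0,0.3,0.3,0.2,0,0,0,0,0.5,0.4,0.2,0,0,0,0,0.6,0.5,0.2,0,0,0,0,0.6,0.5,0.2,0,0,0,0,0.6,0.5,0.2,0,0,0,0,0.6,0.5,0.2,0,0,0,0,0.4,0.4,0.2,0,0,0,0,0.2,0.2,0.2,0,0,0,0,0,0,0.2])

```text
time: 8.75
ee_pos: [0.5426, -0.1487, 0.2422]
eef_rot: [0.033, 0.707, -0.029, 0.706]
ft_force: [0.6, 0.4, -0.8]
width: 0.0597
```

Run:
```python
from h import *
plan((.542,-.155,.2395),86.7)
```

```text
t 8.75 p [ 0.5426 -0.1487  0.2422] tool y yaw 85.0 x axis [-0.002  0.006 -1.   ] w 0.0597 F [ 0.6  0.4 -0.8] j [-0.3   0.21  0.57  1.66 -0.12  1.31  1.77]
shift units total [ 0.11 -0.26 -0.  ] m [ 0.0026 -0.0064 -0.0001]
turn units total [-0.038 -0.003 -0.007]
```

Request:
arm_command(targets=[-0.035,0,0,0.1,-0.25,0,0.2,0,0,0,0,0,0,0.2,0,0,0,0,0,0,0.2])

```text
time: 9.0
ee_pos: [0.5414, -0.1559, 0.2391]
eef_rot: [0.024, 0.708, -0.021, 0.706]
ft_force: [1.2, 0.9, -1.1]
width: 0.0592
```

Run:
```python
from h import *
plan((.542,-.155,.2395),86.7)
for n in("scene","top"):
    im=camera(n); cv2.imwrite(f"pics/{n}3.png",im[:,:,::-1])
a=cv2.imread('pics/scene3.png');b=cv2.imread('pics/top3.png')
cv2.imwrite('pics/c7.png',np.hstack([cv2.resize(a[150:300,320:460],(400,429),interpolation=3),cv2.resize(b[120:280,290:440],(400,429),interpolation=3)]))
```

```text
t 9.0 p [ 0.5414 -0.1559  0.2391] tool y yaw 86.4 x axis [-0.003  0.005 -1.   ] w 0.0592 F [ 1.2  0.9 -1.1] j [-0.29  0.22  0.57  1.66 -0.12  1.31  1.81]
shift units total [-0.02  0.04  0.02] m [-0.0004  0.0009  0.0006]
turn units total [-0.007 -0.004 -0.006]
```

View pics/c7.png

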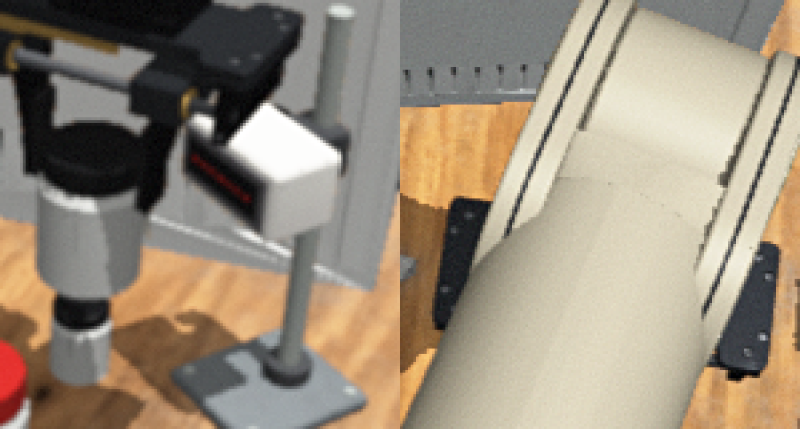

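View pics/scene3.png

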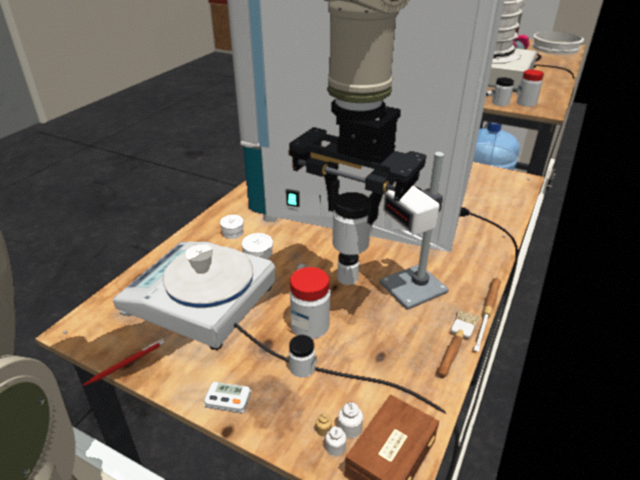

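The picture shows the jar held upright at about (351,225) in front of the window, with its label turned away from the camera towards the reader and the red line still near (397,212). Now a consistency check and a settle.

Request:
arm_command(targets=[0,0,0,0,0,0,0.2,0,0,0,0,0,0,0.2,0,0,0,0,0,0,0.2,0,0,0,0,0,0,0.2])

```text
time: 9.43
ee_pos: [0.5408, -0.1567, 0.2398]
eef_rot: [0.025, 0.707, -0.022, 0.706]
ft_force: [0.1, -0.0, -1.0]
width: 0.0595
```

Run:
```python
from h import *
plan((.542,-.155,.2395),86.7)
s,p,R=st();z0=p[2]-.0792
for z in(.084,.042,0):
    e=np.array([proj('scene',(p[0]+.03*np.cos(a),p[1]+.03*np.sin(a),z0+z)) for a in np.linspace(0,6.28,200)]);print(z,e.min(0).round(1),e.max(0).round(1))
print('measured: lid top vmin',150+122/2.86,'mid u',320+38/2.857,320+141/2.857,'base vmax',150+297/2.86)
print('window proj',proj('scene',(.617,-.205,.1915)))
w=np.array([.617,-.205,.1915]);ax=np.array([np.cos(np.radians(-33.5)),np.sin(np.radians(-33.5)),0]);ay=np.array([-ax[1],ax[0],0])
y=np.arctan2(R[1,1],R[0,1])-np.radians(120.2);l=np.array([p[0]+.03*np.cos(y),p[1]+.03*np.sin(y),z0+.031]);d=l-w
print('label in window',d@ax,d@ay,d[2],'axis',(p-w)@ax,(p-w)@ay,'yaw',np.degrees(y)+33.5,'jv',np.abs(s['joint_vel']).max())
b=cv2.imread('pics/scene3.png')
r=((b[:,:,2].astype(int)-b[:,:,1])>40)&(b[:,:,1]<60);r[:,:385]=0;r[:195]=0;r[225:]=0;r[:,415:]=0
print('red line',np.argwhere(r)[:,::-1].mean(0))
```

```text
t 9.43 p [ 0.5408 -0.1567  0.2398] tool y yaw 86.2 x axis [-0.002  0.005 -1.   ] w 0.0595 F [ 0.1 -0.  -1. ] j [-0.29  0.21  0.58  1.66 -0.12  1.31  1.81]
shift units total [0.01 0.07 0.04] m [0.0004 0.0017 0.0011]
turn units total [-0.011 -0.003 -0.007]
0.084 [333.  189.1] [372.2 209.5]
0.042 [332.6 211.5] [370.6 232.6]
0 [332.2 232.6] [369.1 254.3]
measured: lid top vmin 192.65734265734267 mid u 333.3006650332517 369.3524676233812 base vmax 253.84615384615387
window proj [396.55581425 211.98003072]
label in window -0.060212790141942245 -0.0020105344715296678 0.00014992815909312118 axis -0.09021164801205997 -0.0017487588262193013 yaw -0.4999609998738137 jv 0.00343209111379886
red line [396.18518519 211.37037037]
```

```bash
python3 -c "
from bench import *
print(close_job())"
```

```text
the job is handed in; nothing more can be done
None
```

I gripped the black-lidded jar by its lid at 25 N, lifted it and turned it about 117°. It is now held in front of the reader window, and I handed the job in at about 9.4 s.

**Last checks**, from the arm pose plus camera measurements, since the label faces away from the cameras in the final pose:
- **Position:** the label is 60 mm from the glass, about 2 mm off sideways and 0 mm off in height.
- **Facing:** about 0.5° from square. The label angle was last seen before the turn and is uncertain by about 3°.
- **Upright and still:** tilt is about 0.3° and the joints are nearly at rest. The jaw opening is 59.5 mm, and the measured tool force is just the jar's weight.
- **Reader and other items:** the reader's red line is less than 1 px from where it was at the start. The red jar and the tin look unmoved in the last picture, though I did not measure them.

**Small disagreements:** lid outlines measured about 5–7% smaller than the stated sizes. The top edge of the held jar's lid was about 3 px lower in the picture than predicted. I put both down to rounded edges and calibration, because the jaw opening and the base line agreed.

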